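# Wipe the chips off a bench gauge and close its jaw on a bush

## Task

Take the white scraper block and wipe the five loose metal chips off the bench gauge's plate, over its front edge into the trough, keeping the block pressed flat on the plate (firmly, not hard) and keeping your fingers off the chips; then stand the block back upright on the bench. After that, gently slide the gauge's jaw up to the steel bush until it pushes the bush against the sprung anvil and the bush stays pinched, upright, between the two. Leave everything else where it is.

Things in the scene. Friction and masses are not known exactly. Their poses are not given: they have to be found in the camera images.
- gauge: Bench gauge, fixed: a grey base 185 mm (x) by 400 mm (y). Origin on the bench, under the middle of the working plate; x points away from the trough, y from the sliding jaw towards the anvil. A steel rail (top 18 mm above the plate top) runs along y at x = +85 to +110 mm; the anvil's housing (38 mm above the plate) stands at y = +170 to +192 mm.
- plate: The gauge's dark steel plate, fixed to the gauge: 160 mm (x: -75 to +85 mm) by 400 mm (y: -190 to +210 mm), 6 mm thick. Origin in the middle of the gauge, at the plate's underside, 34 mm above the bench; axes as the gauge's. Its front edge, at x = -75 mm, drops straight into the trough.
- plate_mid (a point): Point on the plate's top face, 40 mm above the bench, straight above the gauge's origin; axes as the gauge's.
- trough_in (a point): Centre of the floor of the trough in front of the plate, 125 mm before (-x) the gauge's origin and 10 mm to its -y. Open-topped aluminium trough, outside 100 mm (x) by 300 mm (y), floor 5 mm and rim 28 mm above the bench, 12 mm below the plate top. Axes as the gauge's.
- jaw: Sliding jaw: a steel bar across the plate, 25 mm thick in y, x = -35 to +80 mm, reaching 49 mm above the plate, on a carriage on the rail (x = +80 to +122 mm, reaching 60 mm back from the face, 56 mm high). Origin at plate-top height in its face to +y, its back 25 mm to -y. Slides along the gauge's y by up to 240 mm, dragging with about 4 N. Axes as the gauge's.
- jaw_face (a point): Point on the jaw's measuring face, 25 mm above the plate; axes as the gauge's.
- anvil: Anvil: a steel block 80 mm (x: -35 to +45 mm) by 20 mm thick, 1 to 45 mm above the plate, facing the jaw. Origin at plate-top height in its measuring face (which looks to -y). It gives way to +y by at most 8 mm against a spring of 1.2 N per mm.
- anvil_face (a point): Point on the anvil's measuring face, 25 mm above the plate; axes as the gauge's.
- bush: Steel bush (thick ring) standing on the plate a little way before the anvil: outside diameter 50 mm, bore 30 mm, 34 mm high, loose, 0.3 kg. Origin at the centre of its underside.
- block: White plastic scraper block: a foot 30 mm (x) by 90 mm (y) by 30 mm high with a narrower upright grip on it, 20 mm (x) by 60 mm (y), from 30 to 78 mm high. Origin at the centre of its flat underside, z up. 0.16 kg, stands on the bench beside the gauge.
- chip0: One of five alike curled metal chips lying flat on the plate: a crescent about 26 mm long, 12 mm wide, 4 mm thick, 10 g. Origin at the middle of its underside.
- chip1: One of five alike curled metal chips lying flat on the plate: a crescent about 26 mm long, 12 mm wide, 4 mm thick, 10 g. Origin at the middle of its underside.
- chip2: One of five alike curled metal chips lying flat on the plate: a crescent about 26 mm long, 12 mm wide, 4 mm thick, 10 g. Origin at the middle of its underside.
- chip3: One of five alike curled metal chips lying flat on the plate: a crescent about 26 mm long, 12 mm wide, 4 mm thick, 10 g. Origin at the middle of its underside.
- chip4: One of five alike curled metal chips lying flat on the plate: a crescent about 26 mm long, 12 mm wide, 4 mm thick, 10 g. Origin at the middle of its underside.
- spool: Stepped white plastic spool, 72 mm across the foot, 55 mm high, beside the gauge; a bystander to be left alone. Origin at the centre of its underside.
- collar: Small steel collar, 32 mm across, 14 mm high, on the plate near the anvil housing; a bystander to be left alone. Origin at the centre of its underside.
- ring_a: Steel ring, 90 mm across, 20 mm high; a bystander to be left alone. Origin at the centre of its underside.
- ring_b: Steel ring, 76 mm across, 24 mm high; a bystander to be left alone. Origin at the centre of its underside.
- jar: White plastic jar, 60 mm across, 85 mm high; a bystander to be left alone. Origin at the centre of its underside.
- wrench: Steel wrench lying flat; a bystander to be left alone. Origin at the centre of its underside.
- tube: Steel tube standing on end, 48 mm across, 120 mm high; a bystander to be left alone. Origin at the centre of its underside.
Things that resemble listed ones, but are neither listed nor needed, are in the scene too. What is shaped like the block but purple is not meant.

How it is judged (in metres and radians):
On the way, in this order (a step that is already met when the one before it is completed fails the run):
1. the held block is wiped along the plate while it stands flat on it and bears on it with more than 1 N, for 0.15 s (contact force between block and plate above 1 N and contact force between the fingers and block above 2 N and linear speed of block above 0.015 m/s and angle between block's own z axis and vertical below 0.12 rad and z of block in the frame of plate_mid between -0.004 and 0.004 m), for 0.15 s.
2. all five chips lie in the trough (x of chip0 in the frame of trough_in between -0.055 and 0.055 m and y of chip0 in the frame of trough_in between -0.155 and 0.155 m and z of each of chip0, chip1, chip2, chip3, chip4 in the frame of trough_in below 0.022 m and x of chip1 in the frame of trough_in between -0.055 and 0.055 m and y of chip1 in the frame of trough_in between -0.155 and 0.155 m and x of chip2 in the frame of trough_in between -0.055 and 0.055 m and y of chip2 in the frame of trough_in between -0.155 and 0.155 m and x of chip3 in the frame of trough_in between -0.055 and 0.055 m and y of chip3 in the frame of trough_in between -0.155 and 0.155 m and x of chip4 in the frame of trough_in between -0.055 and 0.055 m and y of chip4 in the frame of trough_in between -0.155 and 0.155 m), for 0.2 s.
3. the block stands upright on the bench, let go, not touching the gauge (height (world z) of block below 0.006 m and angle between block's own z axis and vertical below 0.1 rad and contact force between the fingers and block below 0.1 N and contact force between block and gauge below 0.05 N), for 0.1 s.
4. the bush is pinched between the jaw and the anvil, more than 1 N on each (contact force between bush and jaw above 1 N and contact force between bush and anvil above 1 N), for 0.3 s.
At the end, for the whole second after the job is handed in: All five chips lie inside the trough (below its rim); the bush stands upright on the plate (within 0.1 rad, 3 mm), at rest, with more than 1 N of contact force from the jaw and from the anvil; the block stands upright (within 0.1 rad) on the bench, at rest, not touching the gauge (all of step 2 and all of step 4 and angle between each of bush, block's own z axis and vertical below 0.1 rad and linear speed of each of bush, block below 0.01 m/s and z of bush in the frame of plate_mid between -0.003 and 0.003 m and height (world z) of block below 0.006 m and contact force between block and gauge below 0.05 N).
It fails at once if the block is pressed on the plate with more than 70 N (contact force between block and plate above 70 N).
It fails at once if the jaw presses the bush with more than 25 N (contact force between jaw and bush above 25 N).
It fails at once if the fingers push a chip (more than 0.5 N) (contact force between the fingers and chip0 above 0.5 N or contact force between the fingers and chip1 above 0.5 N or contact force between the fingers and chip2 above 0.5 N or contact force between the fingers and chip3 above 0.5 N or contact force between the fingers and chip4 above 0.5 N).
It fails at once if a bystander is moved by more than 30 mm (distance of any of spool, collar, ring_a, ring_b, jar, wrench, tube from where it was at the start of the episode above 0.03 m).
It also fails if it takes over 72 s, if anything falls off the work surface, if the arm or the gripper's body presses on something with over 40 N, if the wrist force passes 120 N, or if a joint passes its speed limit or range.

## Robot

A 6-joint arm with a two-finger parallel gripper is mounted at the origin on the work surface. World frame = base frame: x ahead of the robot, y to its left, z up, the work surface at z = 0. Lengths are in m, angles in degrees, forces in N, time in s.
With the tool pointing down it reaches from about 0.225 to 0.725 m from the base axis. Payload 3.1 kg.
Tool frame: the origin (TCP) lies at the very end of the fingers, on their centre line; the grasp point (between the pads) lies 19 mm behind it; x points along the fingers, y is the direction in which the jaws open and shut, and the axes are right-handed (so a half turn about x gives the same grasp; the last joint's range is limited). The gripper opens to 85 mm and grips with 20 to 120 N. Pads are 22 mm wide; open, the fingers measure 114 mm over their backs; the gripper's body (76 mm by 85 mm) begins 54 mm behind the grasp point. The pads swing forward as they close: fully open they stand 13 mm farther back than shut.
Start: joints at [60.344, 2.75, 5.684, 92.934, 0, 82.678], TCP at [0.2, 0.486, 0.231] pointing down, gripper open.
Joint ranges: [-166.93, 166.93], [-56.73, 111.36], [-69.38, 81.34], [-121.58, 131.49], [-85.45, 84.26], [-180, 180]. Speed limits (degrees/s): [159.86, 159.86, 180, 180, 180, 180].

## Interface

Orientations are given as a 3x3 rotation matrix whose columns are the frame's x, y, z axes.
In Python, from bench import manip gives the robot as it stands.
- The arm moves only by the shell command python3 -m pendant 'ROWS' [OPENING] [FORCE]. ROWS is JSON, a list of rows, each a list of 2 entries, a list of its own where there are three numbers: the shift along the tool's x, y, z in m, then the turn, a rotation vector about the tool's x, y, z in degrees. In form: [[[dx, dy, dz], [ax, ay, az]], ...]. A call has 1 to 20 rows; each row shifts and turns the commanded pose from where the row before left it, along the tool's axes as they then stand; what a row does not reach is not made up. A row lasts 1/12 s, in which the tool goes at most 41.7 mm and 7.16 degrees, less where a joint would pass 70% of its speed; a pose out of reach is approached as far as the arm can. A call with a gripper value outside its range is refused whole. OPENING is the opening, from 0 (shut) to 1 (fully open), set as the call begins (- or left out, the last holds). The fingers move at their own pace and stop on an object; FORCE is the grip in N (left out, the last holds). Time passes only in rows, so rows that do not move let the fingers close. It gives the time, the measured TCP pose, the force and the opening at its end, in the units of the state.
- manip.get_obs(): the state, without advancing time (a new reading comes with each control period).
- manip.read_camera(name): name is "scene" or "top" or "wrist"; returns the picture (384x512x3 uint8, red, green, blue); there is no depth.
- manip.camera_params(name): a dict with "camera_matrix" (3x3 intrinsics, pixels), "T" (4x4, takes a point from camera to world coordinates). Camera axes: x right, y down, z forward; pixel columns grow to the right and rows downward; lengths in m; the calibration is good to about 2 mm. A picture is of the moment at which its call begins: read the wrist's pose just before it. camera_params takes no time and is no camera call; for the wrist camera it gives the pose at the moment of the call.
- manip.hand_in(): hands the job in, once; it reports no verdict.
Trained networks look in the newest picture that a camera, given by its name, has taken for a name from the list of things; names that differ only in an ending like _2 or _b are one class to them, and where a whole thing is asked for, a point or a joint stands for the part that bears it (a point fixed in the world has none). Each returns a list of dicts, best first, with "p" (0 to 1); they miss things now and then, are a little off and sometimes report something else, mostly with a low value. They report only what shows in the picture. A call takes as long as a camera call. They do not tell look-alikes from the thing itself.
- manip.boxes_of(camera, query): "centre" ([x, y, z] in m, in world coordinates, good to about 4 mm: the middle of the surface that is visible of it).
- manip.pinpoint(camera, query): "centre" ([x, y, z] in m, in world coordinates, good to about 4 mm: a listed point, or the origin of a listed thing).
The state is a dict: "t": time; "joints": joint angles; "qvel": joint speeds; "effort": joint torques, N m; "tool_pos": TCP position; "orientation": TCP orientation; "wrist_force": force on the tool from outside, world axes, zero at the start; "torque": the same for the moment, N m; "grip_width": finger opening in m.
Only numpy, scipy, OpenCV 4.12 (cv2) and the standard library are available. Lean on these libraries where they do the work, as an engineer would, in place of code of your own. Each camera call takes 0.05 s, during which the arm holds its last target. There are 200 camera calls.

## Working session

There is one attempt and no reset: what is moved stays moved. The work goes in short steps, Python scripts to look and compute and a shell command to move; the robot and the scene stay as the last step left them, time stands still between calls to the robot, and variables do not carry over. Pictures are saved under pics/ and viewed, about 8 in all and at most 12, crops included, and the job is handed in when it is done.

```bash
mkdir -p pics; ls; python3 - <<'E'
from bench import manip
import cv2,numpy as np
o=manip.get_obs();print({k:np.round(v,3).tolist() for k,v in o.items()})
a=manip.read_camera("scene");b=manip.read_camera("top")
cv2.imwrite("pics/scene.png",a[:,:,::-1]);cv2.imwrite("pics/top.png",b[:,:,::-1])
for c in("top","scene"):
  P=manip.camera_params(c);print(c,np.round(P["T"],3).tolist(),np.round(P["camera_matrix"],1).tolist())
  for q in["block","plate_mid","trough_in","jaw","jaw_face","anvil_face","bush","chip0","spool","collar"]:
    print(c,q,[(round(d["p"],2),np.round(d["centre"],3).tolist()) for d in manip.pinpoint(c,q)][:7])
E
```

```text
pics
{'t': 0.0, 'joints': [60.345, 2.794, 5.591, 92.936, 0.001, 82.676], 'qvel': [-0.039, 0.039, 0.07, -0.05, -0.023, 0.091], 'effort': [-0.001, -33.878, 32.001, 0.02, -0.0, -0.0], 'tool_pos': [0.199, 0.485, 0.23], 'orientation': [[-0.001, 0.38, 0.925], [-0.002, 0.925, -0.38], [-1.0, -0.002, -0.0]], 'wrist_force': [0.112, -0.443, -0.748], 'torque': [-0.008, -0.044, 0.007], 'grip_width': 0.086}
top [[-0.012, -0.997, 0.082, 0.365], [-1.0, 0.011, -0.017, 0.028], [0.016, -0.083, -0.996, 1.391], [0.0, 0.0, 0.0, 1.0]] [[470.1, 0.0, 265.7], [0.0, 470.1, 195.7], [0.0, 0.0, 1.0]]
top block [(0.96, [0.482, 0.353, 0.001]), (0.6, [0.206, 0.395, -0.001]), (0.37, [0.716, -0.376, 0.001])]
top plate_mid [(0.77, [0.58, -0.038, 0.036])]
top trough_in [(0.72, [0.457, -0.047, 0.007]), (0.17, [0.581, -0.16, 0.068])]
top jaw [(0.9, [0.582, -0.161, 0.039])]
top jaw_face [(0.76, [0.582, -0.16, 0.068])]
top anvil_face [(0.72, [0.572, -0.034, 0.037]), (0.72, [0.597, -0.099, 0.041]), (0.49, [0.572, 0.098, 0.066])]
top bush [(0.76, [0.569, 0.063, 0.039]), (0.58, [0.58, -0.159, 0.068]), (0.26, [0.362, 0.441, 0.0
[... 450 characters left out ...]
ock [(0.84, [0.484, 0.356, 0.002]), (0.74, [0.203, 0.394, 0.009])]
scene plate_mid [(0.61, [0.578, -0.037, 0.042])]
scene trough_in [(0.73, [0.452, -0.054, 0.002])]
scene jaw [(0.58, [0.583, -0.16, 0.037])]
scene jaw_face [(0.75, [0.581, -0.16, 0.066])]
scene anvil_face [(0.89, [0.572, 0.098, 0.065]), (0.47, [0.511, 0.148, 0.04]), (0.39, [0.576, -0.035, -0.001])]
scene bush []
scene chip0 [(0.6, [0.598, -0.098, 0.041]), (0.54, [0.599, -0.028, 0.041]), (0.51, [0.535, -0.093, 0.035]), (0.51, [0.531, -0.05, 0.041]), (0.35, [0.532, -0.004, 0.042])]
scene spool [(0.63, [0.53, -0.351, -0.001])]
scene collar [(0.64, [0.51, 0.15, 0.038]), (0.59, [0.571, 0.095, 0.039]), (0.58, [0.579, -0.16, 0.063])]
```

View pics/top.png

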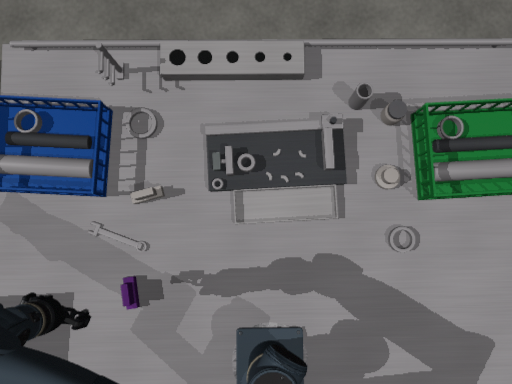

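View pics/scene.png

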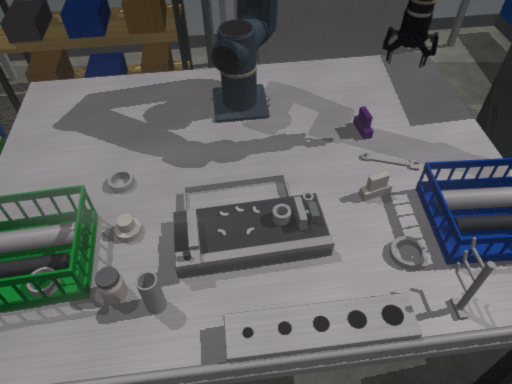

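The white block is the one at top px (147,195) / scene px (376,187), world (0.48, 0.35). The purple look-alike at top px (130,292) is not meant. The gauge is at top px (205–345, 120–222), with the five chips and the bush at px (246,162). The block is turned by about +14° and the gauge by about +2°. I'm moving above the white block.

```bash
python3 -m pendant '[[[0,-0.002,0.039],[0,0,0]],[[0,-0.002,0.039],[0,0,0]],[[0,-0.002,0.039],[0,0,0]],[[0,-0.002,0.039],[0,0,0]],[[0,-0.002,0.039],[0,0,0]],[[0,-0.002,0.039],[0,0,0]],[[0,-0.002,0.039],[0,0,0]],[[0,0,0.039],[0,0,0]],[[0,0,0],[6.75,0,0]],[[0,0,0],[6.75,0,0]],[[0,0,0],[6.75,0,0]],[[0,0,0],[6.75,0,0]],[[0,0,0],[6.75,0,0]],[[0,0,0],[6.75,0,0]],[[0,0,0],[6.75,0,0]],[[0,0,0],[6.75,0,0]],[[0,0,0],[0,0,0]]]' 1
cat > h.py <<'E'
from bench import manip
import cv2,numpy as np
def st():
  o=manip.get_obs();print({k:np.round(o[k],3).tolist() for k in("t","tool_pos","orientation","wrist_force","joints","grip_width")});return o
def shot(c,n):
  P=manip.camera_params(c);im=manip.read_camera(c)[:,:,::-1].copy();cv2.imwrite(f"pics/{n}.png",im);return P,im
def proj(P,X):
  T=np.linalg.inv(P["T"]);x=T[:3,:3]@np.asarray(X,float)+T[:3,3];u=P["camera_matrix"]@x;return u[:2]/u[2]
def ray(P,uv,z):
  d=P["T"][:3,:3]@np.linalg.inv(P["camera_matrix"])@np.array([*uv,1.]);o=P["T"][:3,3];return o+d*(z-o[2])/d[2]
def pin(c,q):
  r=[(round(d["p"],2),np.round(d["centre"],3).tolist()) for d in manip.pinpoint(c,q)];print(c,q,r);return r
E
python3 - <<'E'
from h import *
st();P,im=shot("wrist","w1");pin("wrist","block");pin("wrist","wrench")
print(np.round(P["T"],3).tolist(),np.round(P["camera_matrix"],1).tolist())
E
```

```text
t: 2.52
tool_pos: [0.4828, 0.3541, 0.2312]
orientation: [[-0.0, 0.972, 0.234], [-0.0, 0.234, -0.972], [-1.0, -0.0, 0.0]]
wrist_force: [0.8, -0.4, -0.2]
grip_width: 0.0855
{'t': 2.517, 'tool_pos': [0.483, 0.354, 0.231], 'orientation': [[-0.0, 0.972, 0.234], [-0.0, 0.234, -0.972], [-1.0, -0.0, 0.0]], 'wrist_force': [0.772, -0.408, -0.212], 'joints': [29.841, 14.031, 18.228, 94.206, -0.0, 106.287], 'grip_width': 0.085}
wrist block [(0.81, [0.486, 0.354, -0.003]), (0.66, [0.2, 0.399, 0.004])]
wrist wrench [(0.74, [0.359, 0.44, -0.002])]
[[0.972, 0.226, 0.064, 0.467], [0.235, -0.933, -0.272, 0.422], [-0.002, 0.279, -0.96, 0.372], [0.0, 0.0, 0.0, 1.0]] [[307.6, 0.0, 249.2], [0.0, 307.6, 192.5], [0.0, 0.0, 1.0]]
```

View pics/w1.png

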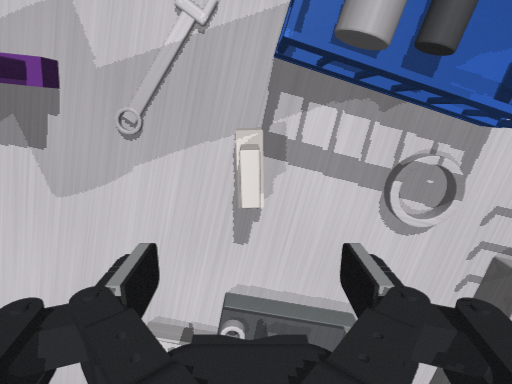

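The white block stands at px (250,175), its grip top at about (241–263, 147–207), with the wrench and ring well clear. Next I measure the grip's top face with a crop and check its height against the top camera.

```bash
python3 - <<'E'
from h import *
P=manip.camera_params("wrist");im=cv2.imread("pics/w1.png");g=cv2.cvtColor(im,cv2.COLOR_BGR2GRAY)
print(g[130:212:10,230:272:3])
c=cv2.resize(im[110:260,200:300],None,fx=4,fy=4,interpolation=cv2.INTER_CUBIC)
t=cv2.resize(cv2.imread("pics/top.png")[165:225,115:180],None,fx=6,fy=6,interpolation=cv2.INTER_CUBIC)
o=np.zeros((600,400+390,3),np.uint8);o[:,:400]=c;o[:360,400:]=t;cv2.imwrite("pics/c1.png",o)
# predicted outlines for centre (.484,.354)
for yaw in(8,12,13.5,16):
  a=np.radians(yaw);R=np.array([[np.cos(a),-np.sin(a)],[np.sin(a),np.cos(a)]])
  for z,hx,hy in((.078,.01,.03),(.0,.015,.045)):
    print(yaw,z,[np.round(proj(P,[*(np.array([.484,.354])+R@[sx*hx,sy*hy]),z])).tolist() for sx,sy in((-1,1),(1,1),(1,-1),(-1,-1))])
E
```

```text
[[165 167 170 179 179 179 182 188 188 188 188 110 106 165]
 [192 186 203 217 217 216 189 189 190 189 188 122 107 109]
 [189 169 189 179 202 213 216 218 220 218 188 121 108 109]
 [181 175 162 148 218 217 217 216 216 214 167 174 168 165]
 [186 174 134 152 217 217 217 216 216 215 149 175 166 166]
 [188 183 131 145 219 218 216 215 215 215 156 178 164 165]
 [186 184 132 145 214 216 215 215 214 214 159 178 166 161]
 [183 129 130 151 205 216 215 215 214 214 181 210 186 188]
 [183 131 125 132 127 130 129 128 132 129 132 186 187 192]]
8 0.078 [[243.0, 146.0], [264.0, 148.0], [257.0, 207.0], [237.0, 205.0]]
8 0.0 [[241.0, 124.0], [267.0, 127.0], [258.0, 199.0], [235.0, 196.0]]
12 0.078 [[241.0, 146.0], [262.0, 147.0], [259.0, 207.0], [239.0, 206.0]]
12 0.0 [[239.0, 125.0], [264.0, 126.0], [261.0, 198.0], [237.0, 197.0]]
13.5 0.078 [[240.0, 147.0], [261.0, 147.0], [260.0, 206.0], [240.0, 206.0]]
13.5 0.0 [[238.0, 125.0], [263.0, 125.0], [262.0, 198.0], [238.0, 198.0]]
16 0.078 [[239.0, 147.0], [260.0, 146.0], [261.0, 206.0], [241.0, 207.0]]
16 0.0 [[236.0, 126.0], [261.0, 125.0], [263.0, 197.0], [240.0, 198.0]]
```

View pics/c1.png

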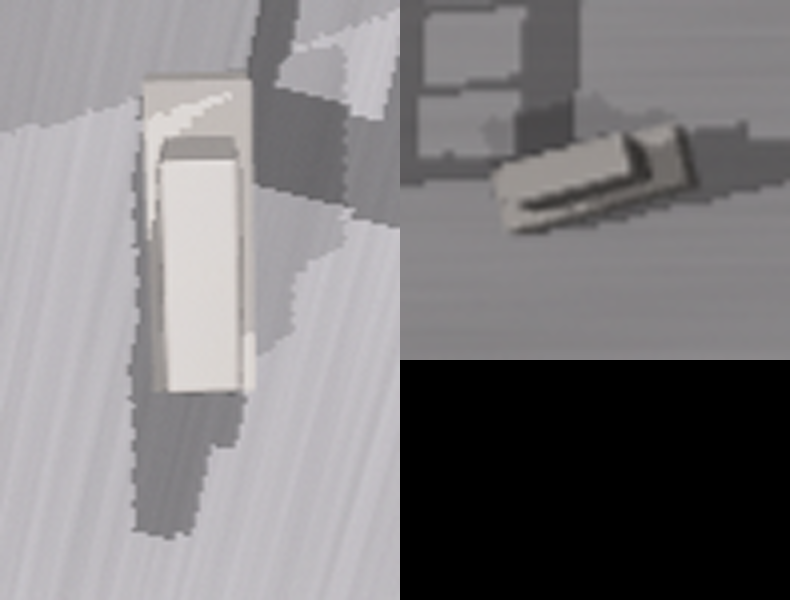

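```bash
python3 - <<'E'
from h import *
W=manip.camera_params("wrist");T=manip.camera_params("top")
M=lambda P:P["camera_matrix"]@np.linalg.inv(P["T"])[:3]
X=cv2.triangulatePoints(M(W),M(T),np.array([[250.5],[178.5]]),np.array([[143.],[194.]]));print((X[:3]/X[3]).ravel())
print(ray(W,(250.5,178.5),.078))
E
python3 -m pendant '[[[0.032,0.001,0.002],[-2,0,0]],[[0.04,0,0],[0,0,0]],[[0.04,0,0],[0,0,0]],[[0.035,0,0],[0,0,0]],[[0.025,0,0],[0,0,0]],[[0.015,0,0],[0,0,0]],[[0.005,0,0],[0,0,0]],[[0,0,0],[0,0,0]]]' 0.6
python3 - <<'E'
from h import *
st();pin("wrist","block")
E
```

```text
[0.48374159 0.35068664 0.06808125]
[0.48448104 0.35290951 0.078     ]
t: 3.33
tool_pos: [0.4828, 0.3516, 0.0372]
orientation: [[-0.004, 0.963, 0.271], [-0.002, 0.271, -0.963], [-1.0, -0.004, 0.001]]
wrist_force: [-0.6, -1.0, 0.8]
grip_width: 0.0513
{'t': 3.333, 'tool_pos': [0.483, 0.352, 0.037], 'orientation': [[-0.004, 0.963, 0.271], [-0.002, 0.271, -0.963], [-1.0, -0.004, 0.001]], 'wrist_force': [-0.588, -1.028, 0.752], 'joints': [29.631, 16.162, -1.44, 72.633, -0.002, 103.894], 'grip_width': 0.051}
wrist block [(0.81, [0.486, 0.354, -0.003]), (0.66, [0.2, 0.399, 0.004])]
```

```bash
python3 -m pendant '[[[0,0,0],[0,0,0]],[[0,0,0],[0,0,0]],[[0,0,0],[0,0,0]],[[0,0,0],[0,0,0]],[[0,0,0],[0,0,0]],[[0,0,0],[0,0,0]]]' 0 60
python3 -m pendant '[[[-0.02,0,0],[0,0,0]],[[-0.035,0,0],[0,0,0]],[[-0.035,0,0],[0,0,0]],[[-0.035,0,0],[0,0,0]],[[0,0,0],[0,0,0]]]'
python3 - <<'E'
from h import *
st();shot("wrist","w2");pin("wrist","block")
E
```

```text
t: 3.88
tool_pos: [0.4856, 0.3532, 0.0416]
orientation: [[0.003, 0.963, 0.27], [0.002, 0.27, -0.963], [-1.0, 0.004, -0.001]]
wrist_force: [-0.8, 0.7, 5.3]
grip_width: 0.0191
t: 4.3
tool_pos: [0.4879, 0.3544, 0.1732]
orientation: [[0.012, 0.963, 0.27], [0.007, 0.27, -0.963], [-1.0, 0.013, -0.003]]
wrist_force: [1.2, 1.0, -0.3]
grip_width: 0.0191
{'t': 4.3, 'tool_pos': [0.488, 0.354, 0.173], 'orientation': [[0.012, 0.963, 0.27], [0.007, 0.27, -0.963], [-1.0, 0.013, -0.003]], 'wrist_force': [1.184, 0.951, -0.304], 'joints': [29.629, 13.235, 10.672, 86.64, -0.001, 103.959], 'grip_width': 0.019}
wrist block [(0.57, [0.492, 0.356, 0.131])]
```

View pics/w2.png

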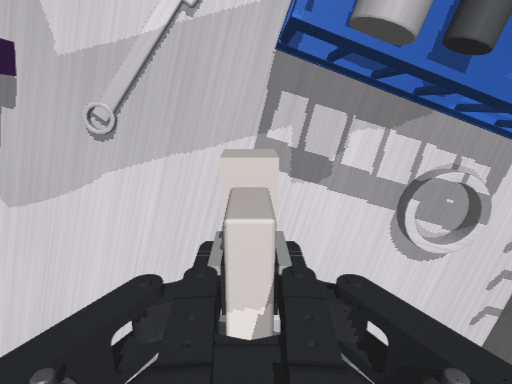

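The grasp is good: the block's foot hangs 42 mm below the TCP. I carry it over the plate to the start of the first stroke.

```bash
python3 -m pendant '[[[0,0,0],[6.7,0,0]],[[0,0,0],[6.7,0,0]],[[0,0.0111,0.0367],[0,0,0]],[[0,0.0111,0.0367],[0,0,0]],[[0,0.0111,0.0367],[0,0,0]],[[0,0.0111,0.0367],[0,0,0]],[[0,0.0111,0.0367],[0,0,0]],[[0,0.0111,0.0367],[0,0,0]],[[0,0.0111,0.0367],[0,0,0]],[[0,0.0111,0.0367],[0,0,0]],[[0,0.0111,0.0367],[0,0,0]],[[0,0.0111,0.0367],[0,0,0]],[[0,0.0111,0.0367],[0,0,0]],[[0,0.0111,0.0367],[0,0,0]],[[0,0,0],[0,0,0]],[[0,0,0],[0,0,0]]]'
python3 - <<'E'
from h import *
st();P,_=shot("top","t2");pin("top","chip0");pin("top","plate_mid");pin("top","jaw_face");pin("top","block")
im=cv2.imread("pics/t2.png");cv2.imwrite("pics/t2c.png",cv2.resize(im[110:235,195:355],None,fx=4.5,fy=4.5,interpolation=cv2.INTER_CUBIC))
E
```

```text
t: 5.73
tool_pos: [0.6332, -0.0846, 0.1601]
orientation: [[-0.006, 0.999, 0.035], [0.002, 0.035, -0.999], [-1.0, -0.006, -0.002]]
wrist_force: [-0.8, 2.2, -2.8]
grip_width: 0.0194
{'t': 5.733, 'tool_pos': [0.633, -0.085, 0.16], 'orientation': [[-0.006, 0.999, 0.035], [0.002, 0.035, -0.999], [-1.0, -0.006, -0.002]], 'wrist_force': [-0.784, 2.239, -2.818], 'joints': [-13.619, 20.147, 17.63, 87.856, 0.005, 74.351], 'grip_width': 0.019}
top chip0 []
top plate_mid [(0.88, [0.58, -0.036, 0.038])]
top jaw_face []
top block [(0.86, [0.205, 0.397, 0.001]), (0.4, [0.363, 0.441, 0.001])]
```

View pics/t2c.png

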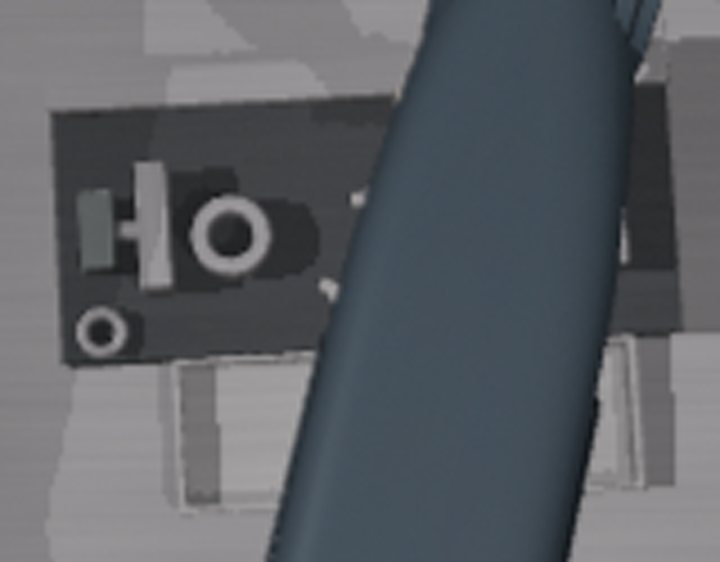

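```bash
python3 -m pendant '[[[0.02,0.003,-0.0036],[0,0,0]],[[0.03,0,0],[0,0,0]],[[0.015,0,0],[0,0,0]],[[0.005,0,0],[0,0,0]],[[0,0,0],[0,0,0]],[[0,0,0],[0,0,0]]]'
python3 - <<'E'
from h import *
st();T=manip.camera_params("top")
f=lambda u,v:(195+u/4.5,110+v/4.5)
for n,uv in dict(frontL=(65,365),frontR=(680,333),backL=(52,112),bush=(231,236),anvilr=(172,228)).items():print(n,ray(T,f(*uv),.04))
P,_=shot("wrist","w3")
E
```

```text
t: 6.48
tool_pos: [0.6378, -0.078, 0.0951]
orientation: [[0.001, 0.999, 0.041], [-0.0, 0.041, -0.999], [-1.0, 0.001, 0.0]]
wrist_force: [0.4, -0.8, -1.6]
grip_width: 0.0194
{'t': 6.483, 'tool_pos': [0.638, -0.078, 0.095], 'orientation': [[0.001, 0.999, 0.041], [-0.0, 0.041, -0.999], [-1.0, 0.001, 0.0]], 'wrist_force': [0.433, -0.812, -1.631], 'joints': [-12.946, 20.856, 11.126, 80.228, -0.0, 74.723], 'grip_width': 0.019}
frontL [0.49198291 0.16701615 0.04      ]
frontR [ 0.50848567 -0.22834162  0.04      ]
backL [0.65633181 0.17503675 0.04      ]
bush [0.57431017 0.0600872  0.04      ]
anvilr [0.57987622 0.09802348 0.04      ]
```

View pics/w3.png

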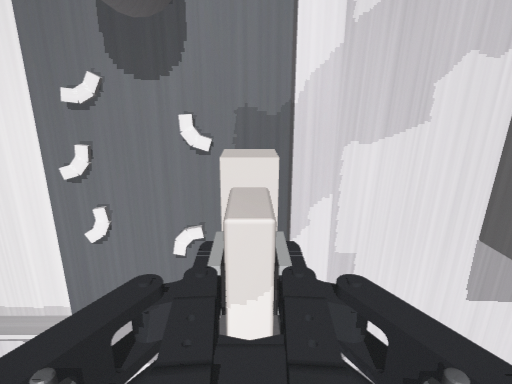

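The five chips lie at px (82,90), (77,165), (98,225), (194,133) and (187,240), all on the trough side of the foot (px 222–277). Nothing lies under the foot.

```bash
python3 - <<'E'
from h import *
P=manip.camera_params("wrist")
for uv in((82,90),(77,165),(98,225),(194,133),(187,240),(92,73),(205,228),(180,255),(86,242)):print(uv,np.round(ray(P,uv,.042),3))
for y in(-.045,.045):print(y,[np.round(proj(P,[.638+s*.015,-.078+y,.0535])).tolist() for s in(-1,1)])
print("foot end",ray(P,(222,152),.0835),ray(P,(278,152),.0835))
E
python3 -m pendant '[[[0.006,0,0],[0,0,0]],[[0.004,0,0],[0,0,0]],[[0,0,0],[0,0,0]],[[0,0,0],[0,0,0]]]'
```

```text
(82, 90) [ 0.535 -0.005  0.042]
(77, 165) [ 0.527 -0.051  0.042]
(98, 225) [ 0.537 -0.093  0.042]
(194, 133) [ 0.602 -0.028  0.042]
(187, 240) [ 0.597 -0.101  0.042]
(92, 73) [0.542 0.005 0.042]
(205, 228) [ 0.609 -0.092  0.042]
(180, 255) [ 0.592 -0.113  0.042]
(86, 242) [ 0.527 -0.106  0.042]
-0.045 [[223.0, 278.0], [267.0, 280.0]]
0.045 [[225.0, 145.0], [276.0, 147.0]]
foot end [ 0.62354934 -0.03268705  0.0835    ] [ 0.65161701 -0.03154497  0.0835    ]
t: 6.87
tool_pos: [0.6374, -0.0787, 0.0842]
orientation: [[-0.0, 0.999, 0.039], [0.0, 0.039, -0.999], [-1.0, -0.0, -0.0]]
wrist_force: [-0.7, 0.1, -1.8]
grip_width: 0.0194
```

```bash
python3 -m pendant '[[[0.003,0,0.004],[0,0,0]],[[0,0,0],[0,0,0]],[[0,0,0],[0,0,0]]]'; python3 -m pendant '[[[0.002,0,0],[0,0,0]],[[0,0,0],[0,0,0]],[[0,0,0],[0,0,0]]]'
```

```text
t: 7.12
tool_pos: [0.6381, -0.0832, 0.0816]
orientation: [[0.001, 0.999, 0.039], [-0.0, 0.039, -0.999], [-1.0, 0.001, 0.001]]
wrist_force: [0.3, -0.4, -1.1]
grip_width: 0.0194
t: 7.37
tool_pos: [0.6381, -0.0832, 0.0816]
orientation: [[0.002, 0.999, 0.039], [-0.001, 0.039, -0.999], [-1.0, 0.002, 0.001]]
wrist_force: [-2.5, -0.1, 5.3]
grip_width: 0.0191
```

```bash
python3 -m pendant '[[[0.0015,0,0],[0,0,0]],[[0,-0.004,0],[0,0,0]],[[0,-0.008,0],[0,0,0]],[[0,-0.008,0],[0,0,0]]]'; python3 -m pendant '[[[0,-0.01,0],[0,0,0]],[[0,-0.01,0],[0,0,0]],[[0,-0.01,0],[0,0,0]],[[0,-0.01,0],[0,0,0]]]'
```

```text
t: 7.7
tool_pos: [0.6217, -0.0841, 0.0817]
orientation: [[0.01, 0.999, 0.04], [-0.001, 0.04, -0.999], [-1.0, 0.01, 0.002]]
wrist_force: [3.1, 0.6, 5.4]
grip_width: 0.0194
t: 8.03
tool_pos: [0.5815, -0.0857, 0.0817]
orientation: [[0.01, 0.999, 0.04], [-0.002, 0.04, -0.999], [-1.0, 0.01, 0.002]]
wrist_force: [3.2, -0.4, 5.9]
grip_width: 0.0192
```

```bash
python3 -m pendant '[[[0,-0.01,0],[0,0,0]],[[0,-0.01,0],[0,0,0]],[[0,-0.01,0],[0,0,0]],[[0,-0.01,0],[0,0,0]],[[0,-0.012,0],[0,0,0]],[[0,-0.012,0],[0,0,0]],[[0,-0.012,0],[0,0,0]],[[0,0,0],[0,0,0]]]';  python3 -m pendant '[[[-0.02,0,0],[0,0,0]],[[-0.04,0,0],[0,0,0]],[[0,0.03,-0.016],[0,0,0]],[[0,0.04,-0.016],[0,0,0]],[[0,0.04,-0.016],[0,0,0]],[[0,0.025,-0.016],[0,0,0]],[[0,0,0],[0,0,0]],[[0,0,0],[0,0,0]]]'
python3 - <<'E'
from h import *
st();P,_=shot("wrist","w4");pin("wrist","chip0");pin("scene","chip0");shot("scene","s4");pin("scene","chip0")
E
```

```text
t: 8.7
tool_pos: [0.503, -0.0889, 0.0815]
orientation: [[0.006, 0.999, 0.039], [-0.002, 0.039, -0.999], [-1.0, 0.006, 0.002]]
wrist_force: [-2.7, -0.2, 9.6]
grip_width: 0.0195
t: 9.37
tool_pos: [0.632, -0.0189, 0.1362]
orientation: [[-0.002, 0.999, 0.042], [0.0, 0.042, -0.999], [-1.0, -0.002, -0.0]]
wrist_force: [-0.1, -1.1, -2.0]
grip_width: 0.019
{'t': 9.367, 'tool_pos': [0.632, -0.019, 0.136], 'orientation': [[-0.002, 0.999, 0.042], [0.0, 0.042, -0.999], [-1.0, -0.002, -0.0]], 'wrist_force': [-0.106, -1.131, -2.037], 'joints': [-7.781, 18.936, 13.397, 84.597, -0.018, 79.838], 'grip_width': 0.019}
wrist chip0 [(0.87, [0.603, -0.032, 0.038]), (0.85, [0.477, -0.045, 0.012]), (0.8, [0.538, -0.003, 0.04]), (0.74, [0.483, -0.111, 0.01]), (0.57, [0.474, -0.076, 0.007])]
scene chip0 [(0.6, [0.598, -0.098, 0.041]), (0.54, [0.599, -0.028, 0.041]), (0.51, [0.535, -0.093, 0.035]), (0.51, [0.531, -0.05, 0.041]), (0.35, [0.532, -0.004, 0.042])]
scene chip0 [(0.52, [0.576, -0.038, 0.0]), (0.18, [0.582, -0.163, 0.036])]
```

View pics/w4.png

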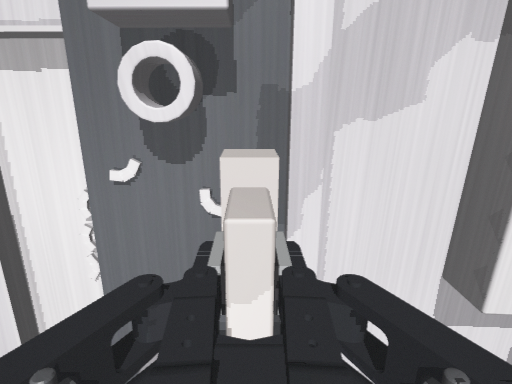

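Three chips are in the trough. The two left are at px (125,170) and (213,203), and the bush at (157,82) is undisturbed. I'm starting the second stroke.

```bash
python3 -m pendant '[[[0.02,0.0075,0],[0,0,0]],[[0.02,0,0],[0,0,0]],[[0.01,0,0],[0,0,0]],[[0.003,0,0],[0,0,0]],[[0,0,0],[0,0,0]],[[0,0,0],[0,0,0]]]'; python3 -m pendant '[[[0.003,0,0],[0,0,0]],[[0,0,0],[0,0,0]],[[0,0,0],[0,0,0]]]'
```

```text
t: 10.12
tool_pos: [0.6391, -0.0199, 0.0856]
orientation: [[0.001, 0.999, 0.039], [-0.0, 0.039, -0.999], [-1.0, 0.001, 0.0]]
wrist_force: [-0.5, 0.3, -1.2]
grip_width: 0.0191
t: 10.37
tool_pos: [0.6396, -0.0197, 0.0827]
orientation: [[0.001, 0.999, 0.04], [-0.0, 0.04, -0.999], [-1.0, 0.001, 0.0]]
wrist_force: [-0.0, 0.2, -2.5]
grip_width: 0.0193
```

```bash
python3 -m pendant '[[[0.0035,0,0],[0,0,0]],[[0.0015,0,0],[0,0,0]],[[0,-0.004,0],[0,0,0]],[[0,-0.008,0],[0,0,0]],[[0,-0.008,0],[0,0,0]]]'; python3 -m pendant '[[[0,-0.01,0],[0,0,0]],[[0,-0.01,0],[0,0,0]],[[0,-0.01,0],[0,0,0]],[[0,-0.01,0],[0,0,0]]]'
```

```text
t: 10.78
tool_pos: [0.624, -0.0208, 0.0817]
orientation: [[0.012, 0.999, 0.04], [-0.001, 0.04, -0.999], [-1.0, 0.012, 0.001]]
wrist_force: [3.9, 0.3, 6.1]
grip_width: 0.0191
t: 11.12
tool_pos: [0.5839, -0.0225, 0.0817]
orientation: [[0.013, 0.999, 0.04], [-0.001, 0.04, -0.999], [-1.0, 0.013, 0.002]]
wrist_force: [4.7, 0.0, 6.1]
grip_width: 0.0195
```

```bash
python3 -m pendant '[[[0,-0.01,0],[0,0,0]],[[0,-0.01,0],[0,0,0]],[[0,-0.01,0],[0,0,0]],[[0,-0.01,0],[0,0,0]],[[0,-0.012,0],[0,0,0]],[[0,-0.012,0],[0,0,0]],[[0,-0.012,0],[0,0,0]],[[0,-0.01,0],[0,0,0]],[[0,0,0],[0,0,0]],[[-0.02,0,0],[0,0,0]],[[-0.04,0,0],[0,0,0]],[[-0.03,0,0],[0,0,0]],[[0,0,0],[0,0,0]]]'
python3 -m pendant '[[[0,0,-0.02],[0,0,0]],[[0,0,-0.037],[0,0,0]],[[0,0,-0.037],[0,0,0]],[[0,0,-0.037],[0,0,0]],[[0,0,-0.037],[0,0,0]],[[0,0,-0.037],[0,0,0]],[[0,0,-0.037],[0,0,0]],[[0,0,-0.037],[0,0,0]],[[0,0,-0.037],[0,0,0]],[[0,0,-0.037],[0,0,0]],[[0,0,-0.02],[0,0,0]],[[0,0,0],[0,0,0]],[[0,0,0],[0,0,0]]]'
python3 - <<'E'
from h import *
st();P,_=shot("scene","s5");pin("scene","chip0");P,im=shot("top","t5");pin("top","chip0");pin("top","bush");pin("top","collar")
o=np.zeros((600,800,3),np.uint8);o[:300]=cv2.resize(im[120:230,190:360],(800,518))[100:400] if 0 else 0
o=cv2.resize(im[115:230,195:355],(800,575),interpolation=cv2.INTER_CUBIC);cv2.imwrite("pics/t5c.png",o)
E
```

```text
t: 12.2
tool_pos: [0.4977, -0.0262, 0.1752]
orientation: [[0.014, 0.999, 0.04], [-0.003, 0.04, -0.999], [-1.0, 0.014, 0.003]]
wrist_force: [0.1, -0.4, -0.6]
grip_width: 0.0191
t: 13.28
tool_pos: [0.4779, 0.3482, 0.166]
orientation: [[-0.001, 0.999, 0.042], [-0.001, 0.042, -0.999], [-1.0, -0.001, 0.001]]
wrist_force: [-0.3, 0.0, -2.7]
grip_width: 0.0192
{'t': 13.283, 'tool_pos': [0.478, 0.348, 0.166], 'orientation': [[-0.001, 0.999, 0.042], [-0.001, 0.042, -0.999], [-1.0, -0.001, 0.001]], 'wrist_force': [-0.313, 0.027, -2.703], 'joints': [29.601, 12.445, 8.941, 86.556, -0.033, 117.189], 'grip_width': 0.019}
scene chip0 []
top chip0 [(0.66, [0.573, -0.031, 0.04]), (0.54, [0.482, -0.11, 0.006]), (0.39, [0.474, 0.007, 0.006]), (0.36, [0.475, -0.046, 0.008]), (0.35, [0.478, -0.076, 0.014]), (0.35, [0.486, -0.023, 0.012])]
top bush [(0.49, [0.567, 0.064, 0.036]), (0.18, [0.478, -0.075, 0.014])]
top collar [(0.57, [0.516, 0.143, 0.04])]
```

View pics/t5c.png

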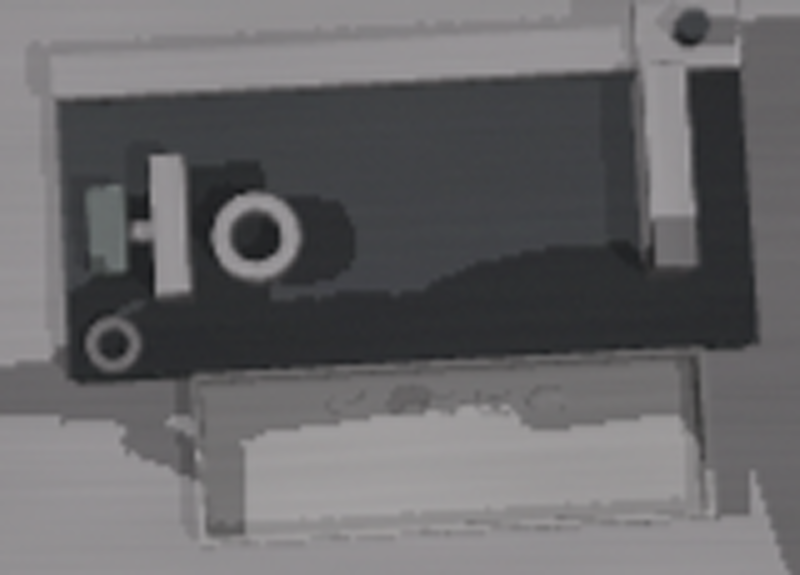

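The plate is clear. All five chips are in the trough at crop px (345–550, 400), and the bush (257,235) and collar (113,343) are unmoved. Next I set the block down.

```bash
python3 -m pendant '[[[0.04,0,0],[0,0,0]],[[0.04,0,0],[0,0,0]],[[0.025,0,0],[0,0,0]],[[0.01,0,0],[0,0,0]],[[0.005,0,0],[0,0,0]],[[0,0,0],[0,0,0]],[[0,0,0],[0,0,0]]]'; python3 -m pendant '[[[0.002,0,0],[0,0,0]],[[0.0015,0,0],[0,0,0]],[[0,0,0],[0,0,0]],[[0,0,0],[0,0,0]]]'
```

```text
t: 14.17
tool_pos: [0.48, 0.3478, 0.049]
orientation: [[0.003, 0.999, 0.039], [0.002, 0.039, -0.999], [-1.0, 0.003, -0.002]]
wrist_force: [0.5, -0.0, -1.4]
grip_width: 0.019
t: 14.5
tool_pos: [0.479, 0.3476, 0.0442]
orientation: [[0.001, 0.999, 0.04], [0.001, 0.04, -0.999], [-1.0, 0.001, -0.001]]
wrist_force: [-0.4, -0.9, -2.1]
grip_width: 0.0196
```

```bash
python3 -m pendant '[[[0.002,0,0],[0,0,0]],[[0.0015,0,0],[0,0,0]],[[0,0,0],[0,0,0]],[[0,0,0],[0,0,0]]]'
```

```text
t: 14.83
tool_pos: [0.4792, 0.3479, 0.0416]
orientation: [[0.002, 0.999, 0.04], [0.001, 0.04, -0.999], [-1.0, 0.002, -0.001]]
wrist_force: [-1.6, -0.3, 6.2]
grip_width: 0.0195
```

```bash
python3 -m pendant '[[[-0.001,0,0],[0,0,0]],[[0,0,0],[0,0,0]],[[0,0,0],[0,0,0]],[[0,0,0],[0,0,0]],[[0,0,0],[0,0,0]],[[0,0,0],[0,0,0]]]' 0.7
python3 -m pendant '[[[-0.02,0,0],[0,0,0]],[[-0.04,0,0],[0,0,0]],[[-0.04,0,0],[0,0,0]],[[-0.04,0,0],[0,0,0]],[[0,0,0],[0,0,0]],[[0,0,0],[0,0,0]]]'
python3 - <<'E'
from h import *
st();P,im=shot("wrist","w6");pin("wrist","block")
P2=manip.camera_params("top");shot("scene","s6");pin("scene","block");pin("scene","bush");pin("scene","jaw_face");pin("scene","anvil_face")
for c in("top",):
  shot(c,"t6");pin(c,"jaw_face");pin(c,"anvil_face");pin(c,"bush")
E
```

```text
t: 15.33
tool_pos: [0.4784, 0.3472, 0.0405]
orientation: [[-0.0, 0.999, 0.04], [-0.0, 0.04, -0.999], [-1.0, -0.0, 0.0]]
wrist_force: [-0.2, 0.5, 0.1]
grip_width: 0.0603
t: 15.83
tool_pos: [0.4808, 0.3486, 0.1853]
orientation: [[0.007, 0.999, 0.04], [0.004, 0.04, -0.999], [-1.0, 0.008, -0.004]]
wrist_force: [-0.5, 0.2, -0.6]
grip_width: 0.0599
{'t': 15.833, 'tool_pos': [0.481, 0.349, 0.185], 'orientation': [[0.007, 0.999, 0.04], [0.004, 0.04, -0.999], [-1.0, 0.008, -0.004]], 'wrist_force': [-0.545, 0.184, -0.589], 'joints': [29.477, 12.202, 10.84, 88.147, -0.001, 117.21], 'grip_width': 0.06}
wrist block [(0.82, [0.485, 0.347, -0.002])]
scene block [(0.79, [0.48, 0.35, 0.0]), (0.79, [0.202, 0.396, 0.007])]
scene bush [(0.71, [0.568, 0.057, 0.045])]
scene jaw_face [(0.62, [0.579, -0.159, 0.064])]
scene anvil_face [(0.6, [0.581, -0.158, 0.067]), (0.57, [0.57, 0.098, 0.064])]
top jaw_face [(0.91, [0.583, -0.16, 0.064])]
top anvil_face [(0.7, [0.571, 0.099, 0.068]), (0.67, [0.515, 0.143, 0.043])]
top bush [(0.58, [0.57, 0.063, 0.038]), (0.49, [0.342, -0.392, -0.001]), (0.26, [0.483, -0.113, 0.007])]
```

View pics/w6.png

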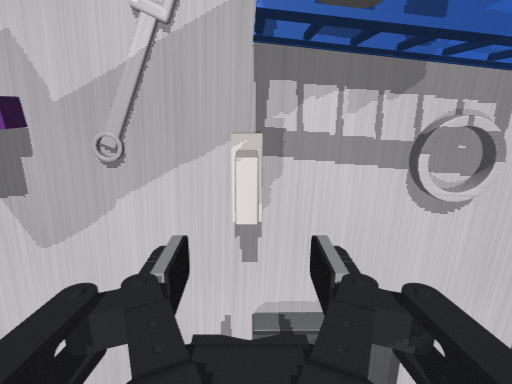

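The block stands upright at px (247,178), clear of the gauge. I carry the closed fingers over to behind the jaw.

```bash
python3 -m pendant '[[[0,0.00635,0.0364],[0,0,0]],[[0,0.00635,0.0364],[0,0,0]],[[0,0.00635,0.0364],[0,0,0]],[[0,0.00635,0.0364],[0,0,0]],[[0,0.00635,0.0364],[0,0,0]],[[0,0.00635,0.0364],[0,0,0]],[[0,0.00635,0.0364],[0,0,0]],[[0,0.00635,0.0364],[0,0,0]],[[0,0.00635,0.0364],[0,0,0]],[[0,0.00635,0.0364],[0,0,0]],[[0,0.00635,0.0364],[0,0,0]],[[0,0.00635,0.0364],[0,0,0]],[[0,0.00635,0.0364],[0,0,0]],[[0,0.00635,0.0364],[0,0,0]],[[0,0.00635,0.0364],[0,0,0]],[[0,0.00635,0.0364],[0,0,0]],[[0,0,0],[0,0,0]],[[0,0,0],[0,0,0]]]' 0 40
python3 - <<'E'
from h import *
st();pin("top","tube");P,_=shot("wrist","w7");pin("wrist","jaw_face");pin("wrist","jaw");pin("wrist","bush")
E
```

```text
t: 17.88
tool_pos: [0.6027, -0.2328, 0.1796]
orientation: [[-0.001, 0.999, 0.036], [0.001, 0.036, -0.999], [-1.0, -0.001, -0.001]]
wrist_force: [-0.3, 1.1, -0.4]
grip_width: -0.0
{'t': 17.883, 'tool_pos': [0.603, -0.233, 0.18], 'orientation': [[-0.001, 0.999, 0.036], [0.001, 0.036, -0.999], [-1.0, -0.001, -0.001]], 'wrist_force': [-0.3, 1.057, -0.378], 'joints': [-27.066, 21.032, 20.972, 90.026, 0.008, 60.872], 'grip_width': -0.0}
top tube [(0.94, [0.762, -0.273, -0.003]), (0.55, [0.581, -0.036, 0.037])]
wrist jaw_face [(0.7, [0.579, -0.165, 0.067])]
wrist jaw []
wrist bush []
```

View pics/w7.png

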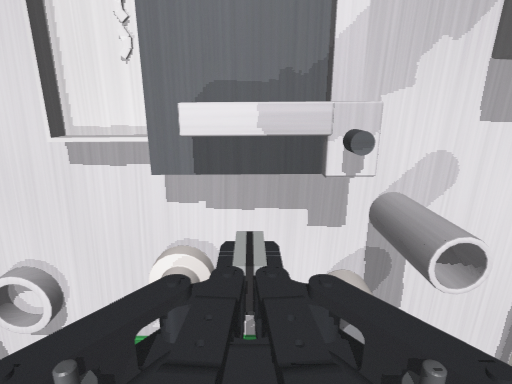

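The jaw bar is at px (180–332, 100–137), with the tube, spool and jar clear of the fingers' path. Behind the bar the plate is free.

```bash
python3 - <<'E'
from h import *
P=manip.camera_params("wrist")
print(ray(P,(250,136),.089),ray(P,(250,101),.089),ray(P,(180,101),.089),ray(P,(332,101),.089));pin("top","jar")
E
python3 -m pendant '[[[0.03,0,0],[0,0,0]],[[0.04,0,0],[0,0,0]],[[0.035,0,0],[0,0,0]],[[0.015,0,0],[0,0,0]],[[0.005,0,0],[0,0,0]],[[0,0,0],[0,0,0]],[[0,0,0],[0,0,0]]]'
```

```text
[ 0.60224803 -0.1831408   0.089     ] [ 0.601176   -0.15798547  0.089     ] [ 0.55027779 -0.16011855  0.089     ] [ 0.66078201 -0.15548746  0.089     ]
top jar [(0.81, [0.716, -0.371, -0.002]), (0.7, [0.479, 0.348, 0.002]), (0.37, [0.572, 0.099, 0.064])]
t: 18.77
tool_pos: [0.6039, -0.2304, 0.0574]
orientation: [[0.002, 0.999, 0.04], [-0.001, 0.04, -0.999], [-1.0, 0.002, 0.001]]
wrist_force: [0.5, -0.1, 0.7]
grip_width: 0.0
```

```bash
python3 -m pendant '[[[0,0,-0.01],[0,0,0]],[[0,0,-0.012],[0,0,0]],[[0,0,-0.008],[0,0,0]],[[0,0,-0.005],[0,0,0]],[[0,0,-0.005],[0,0,0]],[[0,0,-0.005],[0,0,0]],[[0,0,-0.005],[0,0,0]],[[0,0,-0.005],[0,0,0]],[[0,0,-0.005],[0,0,0]]]'
python3 -m pendant '[[[0,0,-0.007],[0,0,0]],[[0,0,-0.008],[0,0,0]],[[0,0,-0.008],[0,0,0]],[[0,0,-0.008],[0,0,0]],[[0,0,-0.008],[0,0,0]],[[0,0,-0.008],[0,0,0]],[[0,0,-0.008],[0,0,0]],[[0,0,-0.008],[0,0,0]],[[0,0,-0.008],[0,0,0]],[[0,0,-0.008],[0,0,0]]]'
```

```text
t: 19.52
tool_pos: [0.6013, -0.1711, 0.0567]
orientation: [[0.002, 0.999, 0.039], [-0.001, 0.039, -0.999], [-1.0, 0.002, 0.001]]
wrist_force: [0.3, -4.4, 3.3]
grip_width: 0.0002
t: 20.35
tool_pos: [0.5974, -0.0909, 0.0558]
orientation: [[-0.0, 0.999, 0.04], [-0.0, 0.04, -0.999], [-1.0, -0.0, 0.0]]
wrist_force: [0.0, -5.2, 3.8]
grip_width: 0.0
```

```bash
python3 -m pendant '[[[0,0,-0.008],[0,0,0]],[[0,0,-0.008],[0,0,0]],[[0,0,-0.008],[0,0,0]],[[0,0,-0.008],[0,0,0]],[[0,0,-0.008],[0,0,0]],[[0,0,-0.008],[0,0,0]],[[0,0,-0.007],[0,0,0]],[[0,0,-0.006],[0,0,0]],[[0,0,-0.005],[0,0,0]],[[0,0,-0.003],[0,0,0]],[[0,0,-0.002],[0,0,0]]]'
python3 -m pendant '[[[0,0,-0.002],[0,0,0]],[[0,0,-0.002],[0,0,0]],[[0,0,-0.002],[0,0,0]],[[0,0,-0.002],[0,0,0]],[[0,0,-0.002],[0,0,0]],[[0,0,-0.002],[0,0,0]],[[0,0,-0.002],[0,0,0]],[[0,0,-0.002],[0,0,0]],[[0,0,-0.002],[0,0,0]]]'
```

```text
t: 21.27
tool_pos: [0.5942, -0.0202, 0.0555]
orientation: [[-0.001, 0.999, 0.04], [0.0, 0.04, -0.999], [-1.0, -0.001, -0.0]]
wrist_force: [-0.8, -4.9, 3.3]
grip_width: 0.0001
t: 22.02
tool_pos: [0.5935, -0.0026, 0.0555]
orientation: [[-0.001, 0.999, 0.04], [0.0, 0.04, -0.999], [-1.0, -0.001, -0.0]]
wrist_force: [-1.7, -5.2, 2.1]
grip_width: 0.0002
```

Bush contact should start here, so I go on in small steps and watch the force.

```bash
python3 -m pendant '[[[0,0,-0.0015],[0,0,0]],[[0,0,-0.0015],[0,0,0]],[[0,0,-0.0015],[0,0,0]],[[0,0,-0.0015],[0,0,0]],[[0,0,0],[0,0,0]]]'
python3 -m pendant '[[[0,0,-0.0015],[0,0,0]],[[0,0,-0.0015],[0,0,0]],[[0,0,-0.0015],[0,0,0]],[[0,0,-0.0015],[0,0,0]],[[0,0,0],[0,0,0]]]'
python3 - <<'E'
from h import *
P,im=shot("scene","s8");pin("scene","bush");pin("scene","jaw_face");pin("scene","anvil_face")
u=proj(P,[.57,.06,.05]).astype(int);print(u)
cv2.imwrite("pics/s8c.png",cv2.resize(im[u[1]-55:u[1]+55,u[0]-75:u[0]+75],(750,550),interpolation=cv2.INTER_CUBIC))
E
```

```text
t: 22.43
tool_pos: [0.5933, 0.0028, 0.0554]
orientation: [[-0.001, 0.999, 0.039], [-0.001, 0.039, -0.999], [-1.0, -0.001, 0.001]]
wrist_force: [-2.3, -5.4, 2.7]
grip_width: 0.0002
t: 22.85
tool_pos: [0.593, 0.0087, 0.0555]
orientation: [[-0.001, 0.999, 0.039], [-0.001, 0.039, -0.999], [-1.0, -0.001, 0.001]]
wrist_force: [-3.0, -5.5, 2.5]
grip_width: 0.0002
scene bush [(0.76, [0.567, 0.066, 0.042])]
scene jaw_face []
scene anvil_face [(0.69, [0.572, 0.099, 0.064])]
[280 216]
```

View pics/s8c.png

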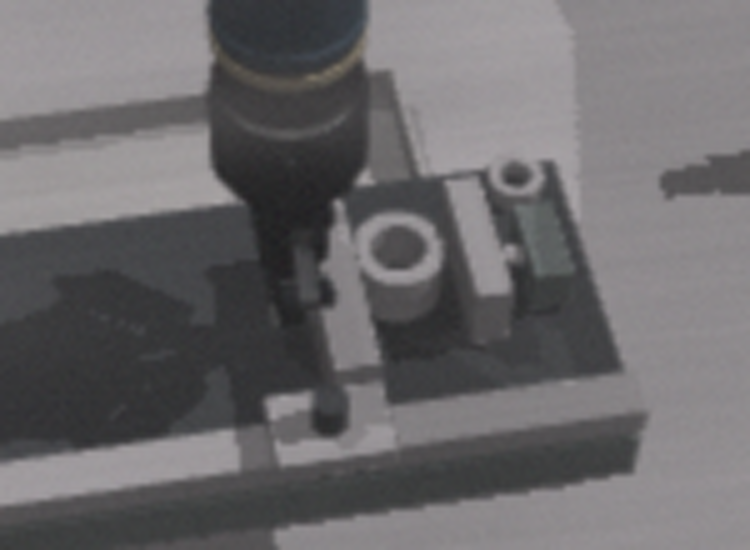

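The bush at crop px (400,265) touches the jaw and stands upright, with a few mm left to the anvil at (480,255).

```bash
python3 -m pendant '[[[0,0,-0.001],[0,0,0]],[[0,0,-0.001],[0,0,0]],[[0,0,-0.001],[0,0,0]],[[0,0,-0.001],[0,0,0]],[[0,0,0],[0,0,0]]]'
python3 -m pendant '[[[0,0,-0.001],[0,0,0]],[[0,0,-0.001],[0,0,0]],[[0,0,-0.001],[0,0,0]],[[0,0,0],[0,0,0]]]'
```

```text
t: 23.47
tool_pos: [0.5929, 0.0125, 0.0555]
orientation: [[-0.001, 0.999, 0.039], [-0.002, 0.039, -0.999], [-1.0, -0.001, 0.002]]
wrist_force: [-2.1, -5.6, 2.6]
grip_width: -0.0
t: 23.8
tool_pos: [0.5927, 0.0152, 0.0555]
orientation: [[-0.001, 0.999, 0.039], [-0.002, 0.039, -0.999], [-1.0, -0.001, 0.002]]
wrist_force: [-2.5, -7.1, 1.2]
grip_width: -0.0
```

```bash
python3 -m pendant '[[[0,0,-0.001],[0,0,0]],[[0,0,-0.001],[0,0,0]],[[0,0,0],[0,0,0]]]'
python3 -m pendant '[[[0,0,-0.001],[0,0,0]],[[0,0,-0.001],[0,0,0]],[[0,0,0],[0,0,0]]]'
```

```text
t: 24.05
tool_pos: [0.5927, 0.0165, 0.0555]
orientation: [[-0.001, 0.999, 0.038], [-0.004, 0.038, -0.999], [-1.0, -0.001, 0.004]]
wrist_force: [-2.4, -7.9, 1.4]
grip_width: -0.0
t: 24.3
tool_pos: [0.5926, 0.0178, 0.0555]
orientation: [[-0.001, 0.999, 0.038], [-0.005, 0.038, -0.999], [-1.0, -0.002, 0.005]]
wrist_force: [-2.5, -9.3, 2.2]
grip_width: -0.0
```

Push force has risen from 5.6 to 9.3 N, so the anvil is compressed about 3 mm. I hold there, then back off and check that the pinch stays.

```bash
python3 -m pendant '[[[0,0,0],[0,0,0]],[[0,0,0],[0,0,0]],[[0,0,0],[0,0,0]],[[0,0,0],[0,0,0]],[[0,0,0],[0,0,0]],[[0,0,0],[0,0,0]]]'
python3 -m pendant '[[[0,0,0.002],[0,0,0]],[[0,0,0.003],[0,0,0]],[[0,0,0.005],[0,0,0]],[[0,0,0.01],[0,0,0]],[[0,0,0.02],[0,0,0]],[[-0.02,0,0.01],[0,0,0]],[[-0.035,0,0],[0,0,0]],[[-0.035,0,0.01],[0,0,0]],[[-0.03,0,0.03],[0,0,0]],[[0,0,0.03],[0,0,0]],[[0,0,0],[0,0,0]],[[0,0,0],[0,0,0]]]'
python3 - <<'E'
from h import *
st();P,_=shot("scene","s9")
for q in("bush","jaw_face","anvil_face","block","collar"):pin("scene",q)
P,im=shot("wrist","w9")
for q in("bush","jaw_face","anvil_face","chip0"):pin("wrist",q)
E
```

```text
t: 24.8
tool_pos: [0.5926, 0.0178, 0.0555]
orientation: [[-0.001, 0.999, 0.038], [-0.005, 0.038, -0.999], [-1.0, -0.001, 0.005]]
wrist_force: [-3.3, -9.3, 1.6]
grip_width: -0.0001
t: 25.8
tool_pos: [0.5985, -0.1008, 0.1758]
orientation: [[0.002, 0.999, 0.037], [0.001, 0.037, -0.999], [-1.0, 0.002, -0.001]]
wrist_force: [0.9, -0.7, -0.1]
grip_width: -0.0001
{'t': 25.8, 'tool_pos': [0.598, -0.101, 0.176], 'orientation': [[0.002, 0.999, 0.037], [0.001, 0.037, -0.999], [-1.0, 0.002, -0.001]], 'wrist_force': [0.944, -0.67, -0.127], 'joints': [-15.924, 14.627, 12.624, 87.901, 0.069, 71.966], 'grip_width': -0.0}
scene bush [(0.74, [0.759, -0.271, 0.002]), (0.73, [0.508, 0.147, 0.04]), (0.64, [0.57, 0.075, 0.043])]
scene jaw_face [(0.97, [0.572, 0.05, 0.065])]
scene anvil_face [(0.8, [0.57, 0.103, 0.067]), (0.23, [0.698, 0.366, -0.003])]
scene block [(0.98, [0.204, 0.398, 0.004]), (0.62, [0.48, 0.348, -0.0]), (0.34, [0.57, 0.052, 0.063])]
scene collar [(0.52, [0.51, 0.15, 0.039]), (0.47, [0.714, -0.371, -0.001]), (0.17, [0.482, 0.348, 0.002])]
wrist bush []
wrist jaw_face [(0.7, [0.45, -0.05, 0.004])]
wrist anvil_face []
wrist chip0 [(0.79, [0.477, -0.049, 0.009]), (0.76, [0.477, 0.015, 0.006]), (0.72, [0.474, -0.076, 0.008]), (0.52, [0.482, -0.111, 0.012]), (0.5, [0.485, -0.031, 0.007])]
```

```bash
python3 - <<'E'
from h import *
P=manip.camera_params("scene");a=cv2.imread("pics/s6.png",0).astype(np.float32);b=cv2.imread("pics/s9.png",0).astype(np.float32);c=cv2.imread("pics/s8.png",0).astype(np.float32)
def sh(a,b,u,h=(14,12)):
  x,y=np.round(u).astype(int);f=lambda i:i[y-h[1]:y+h[1],x-h[0]:x+h[0]]
  W=np.float32([[1,0,0],[0,1,0]]);t=np.ascontiguousarray(f(a));s=np.ascontiguousarray(f(b))
  r,W=cv2.findTransformECC(t,s,W,cv2.MOTION_TRANSLATION,(3,200,1e-6),None,1);return round(r,3),W[:,2]
pa=[.572,.109,.085];ua=proj(P,pa);print("px per m y",proj(P,[.572,.119,.085])-ua)
print("anvil 6->9",sh(a,b,ua,(5,11)),"6->8",sh(a,c,ua,(5,11)))
print("static housing",sh(a,b,proj(P,[.51,.147,.05]),(9,9)))
# edge profile jaw->bush->anvil along gauge y at z top, for jaw face
for n,z,x in(("jawtop",.089,.60),("anvtop",.085,.60)):
  ys=np.arange(.02,.13,.003);print(n,[(round(float(y),3),int(cv2.getRectSubPix(b,(3,3),tuple(map(float,proj(P,[x-.04*y,y,z])))).mean())) for y in ys])
E
```

```text
px per m y [ 3.77240453 -0.39059781]
anvil 6->9 (0.929, array([1.9955813 , 0.88958365], dtype=float32)) 6->8 (0.981, array([0.04960979, 0.20810746], dtype=float32))
static housing (0.864, array([0.77060556, 0.37233865], dtype=float32))
jawtop [(0.02, 55), (0.023, 61), (0.026, 70), (0.029, 93), (0.032, 122), (0.035, 143), (0.038, 148), (0.041, 150), (0.044, 151), (0.047, 152), (0.05, 149), (0.053, 135), (0.056, 118), (0.059, 117), (0.062, 132), (0.065, 137), (0.068, 128), (0.071, 117), (0.074, 112), (0.077, 112), (0.08, 117), (0.083, 126), (0.086, 134), (0.089, 131), (0.092, 113), (0.095, 89), (0.098, 72), (0.101, 68), (0.104, 87), (0.107, 109), (0.11, 124), (0.113, 127), (0.116, 128), (0.119, 128), (0.122, 124), (0.125, 110), (0.128, 90)]
anvtop [(0.02, 55), (0.023, 59), (0.026, 67), (0.029, 88), (0.032, 118), (0.035, 141), (0.038, 148), (0.041, 149), (0.044, 150), (0.047, 152), (0.05, 151), (0.053, 137), (0.056, 114), (0.059, 101), (0.062, 111), (0.065, 126), (0.068, 131), (0.071, 131), (0.074, 130), (0.077, 131), (0.08, 134), (0.083, 139), (0.086, 139), (0.089, 130), (0.092, 111), (0.095, 86), (0.098, 70), (0.101, 66), (0.104, 79), (0.107, 102), (0.11, 120), (0.113, 127), (0.116, 128), (0.119, 127), (0.122, 123), (0.125, 109), (0.128, 90)]
```

```bash
python3 - <<'E'
from h import *
manip.hand_in();st()
E
```

```text
the job is handed in; nothing more can be done
the job is handed in; nothing more can be done
```

The job is handed in at about 26 s of the 72 s allowed; the hand-in gave no verdict. I wiped the five chips into the trough in two strokes and stood the white block back upright on the bench. I then pushed the jaw with closed fingers until the bush was pinched against the anvil.

**Last checks**
- **Wiping:** The wrist force read 5–10 N upward during both strokes, and the block stayed flat.
- **Chips:** All five were found in the trough at a height of about 6–12 mm, and the plate looked clear. A sixth report on the plate, at (0.573, -0.031), matched nothing in the picture, so I took it as false.
- **Block:** It stands at (0.48, 0.35) on the bench, upright and clear of the gauge.
- **Pinch:** The push force rose to 9.3 N, of which about 4–5 N was jaw drag. After I backed the fingers off, the anvil was still displaced by about 3–5 mm, roughly 4–6 N of spring force. The gap from jaw to anvil measured about 52 mm, against 50 mm for the bush.

**Weak or disagreeing points**
- The image shift of the unmoved collar also read 0.8 px (about 2 mm), so the anvil figure carries that error.
- The block's top measured 68 mm high in the two-view check, against 78 mm in the text.
- I could not view the last wrist picture because the viewing limit was reached, so the final pinch and the bush being upright rest on those numbers alone.

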